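# Queue the tissue blocks on their carriers

### The arm

A 6-joint arm with a two-finger parallel gripper is mounted at the origin on a cart in front of the work surface, level with it; the furniture and walls round the work are solid. World frame = base frame: x ahead of the robot, y to its left, z up, the work surface at z = 0. Lengths are in mm, angles in rad, forces in N, time in s.
With the tool pointing down it reaches from about 350 to 975 mm from the base axis. Payload 7.1 kg.
Tool frame: the origin (TCP) lies on the front face of the gripper's body, between the roots of the fingers; the fingertips stand 80 mm ahead of it and the grasp point (between the pads) lies 61 mm ahead of it; z points along the fingers, y is the line along which they close (so a half turn about z gives the same grasp; the last joint's range is limited). The gripper opens to 88 mm and grips with 3 to 60 N. Pads are 20 mm wide; open, the fingers measure 115 mm over their backs; the gripper's body (75 mm by 178 mm) begins 61 mm behind the grasp point.
Start: joints at [1.103, 0.423, 1.63, -0, 1.089, -0.019], TCP at [271.146, 563.103, 302.675] pointing down, gripper open.
Joint ranges: [-3, 3], [-0.9, 2.11], [0.09, 2.58], [-1.31, 4.45], [0.11, 2.69], [-2.54, 2.54]. Speed limits (rad/s): [2.39, 2.39, 3.01, 3.14, 3.14, 3.14].

### API

Orientations are given as a rotation vector (axis times angle).
In Python, from workcell import readout, vision, close_job gives the robot as it stands.
- The arm moves only by the tool servo_tool, never from a script. Its argument "plan" is a list that holds one entry, the list of rows, each a list of 7 numbers: the gripper command: -1 is fully open, 1 is shut, values between are in proportion, then the shift along the world's x, y, z in units of 40 mm (1.0 is 40 mm), then the turn, a rotation vector about the world's x, y, z in units of 5 degrees (1.0 is 5 degrees). A call has 1 to 5 rows; each row shifts and turns the commanded pose from where the row before left it; what a row does not reach is not made up. A row lasts 1/12 s, in which the tool goes at most 41.7 mm and 7.16 degrees, less where a joint would pass 70% of its speed; a pose out of reach is approached as far as the arm can. A call is refused whole if a number of a shift passes 1 or a number of a turn 1, either way. A call with a gripper value outside its range is refused whole. The fingers move at their own pace and stop on an object; the grip force is fixed at half the most. Time passes only in rows, so rows that do not move let the fingers close. It gives the time, the measured TCP pose, the force, the opening and the grip force at its end, in the units of the state.
- readout.get_obs(): the state, without advancing time (a new reading comes with each control period).
- vision.get_image(name): name is "scene" or "top" or "wrist"; returns the picture (400x640x3 uint8, red, green, blue); there is no depth.
- vision.camera_params(name): a dict with "fx", "fy", "cx", "cy" (pixels), "rvec" (rotation vector, rad) and "tvec" (3), from world to camera coordinates, as OpenCV has them; the wrist camera has in their place "hand_eye" (4x4, takes a point from camera to tool coordinates, whose origin is the TCP and whose axes are the flange's). Camera axes: x right, y down, z forward; pixel columns grow to the right and rows downward; lengths in mm; the calibration is good to about 2 mm. The wrist camera is an equidistant fisheye: a pixel r from the principal point sees the ray r / f radians off the axis. A picture is of the moment at which its call begins: read the wrist's pose just before it. camera_params takes no time and is no camera call.
- close_job(): hands the job in; it is judged then, once.
The state is a dict: "t": time; "qpos": joint angles; "qvel": joint speeds; "joint_torque": joint torques, N m; "ee_pos": TCP position; "orientation": TCP orientation; "ft_force": force on the tool from outside, world axes, zero at the start; "moment": the same for the moment, N m; "width": finger opening in mm; "grasp_force": force on a finger pad.
Only numpy, scipy, OpenCV 4.12 (cv2) and the standard library are available. Lean on these libraries where they do the work, as an engineer would, in place of code of your own. Each camera call takes 0.05 s, during which the arm holds its last target. There are 200 camera calls.

### The job

Queue the tissue blocks for cutting: stack three cassettes on the middle of the red-marked carrier, the blue one at the bottom, the yellow one on it and the pink one on top, neatly one above the other, and then set the orange dust cover over that stack so that it stands flat on the carrier. Lay the white cassette alone on the middle of the green-marked carrier. All lie wax side up and square with their carrier, and the beaker and the small amber vial stay standing where they are.

Things in the scene. Friction and masses are not known exactly. Their poses are not given: they have to be found in the camera images.
- cassette_blue: blue-based tissue cassette: flat blue plastic base 28x40x2 mm (blue border and end label) with a beige wax block, 24x34 mm, on it; 10 mm high in all; loose, 15 g, wax up. Grip across the short side, on the wax block (24 mm wide, 2 to 9 mm above the underside). Stacked, each sits 9 mm above the one below. Origin: centre of underside; x along the short side, y long side, z up.
- cassette_yellow: yellow-based tissue cassette: flat yellow plastic base 28x40x2 mm (yellow border and end label) with a beige wax block, 24x34 mm, on it; 10 mm high in all; loose, 15 g, wax up. Grip across the short side, on the wax block (24 mm wide, 2 to 9 mm above the underside). Stacked, each sits 9 mm above the one below. Origin: centre of underside; x along the short side, y long side, z up.
- cassette_pink: pink-based tissue cassette: flat pink plastic base 28x40x2 mm (pink border and end label) with a beige wax block, 24x34 mm, on it; 10 mm high in all; loose, 15 g, wax up. Grip across the short side, on the wax block (24 mm wide, 2 to 9 mm above the underside). Stacked, each sits 9 mm above the one below. Origin: centre of underside; x along the short side, y long side, z up.
- cassette_white: white-based tissue cassette: flat white plastic base 28x40x2 mm (white border and end label) with a beige wax block, 24x34 mm, on it; 10 mm high in all; loose, 15 g, wax up. Grip across the short side, on the wax block (24 mm wide, 2 to 9 mm above the underside). Stacked, each sits 9 mm above the one below. Origin: centre of underside; x along the short side, y long side, z up.
- dust_cover: orange dust cover, loose, 60 g: box open below, 52 (x) x 64 (y) x 35 mm outside, 46x58x32 mm inside (9 mm to spare round a cassette stack), standing open side down; black bar handle on its roof, 12 mm wide (x), 40 mm long (y), 35 to 55 mm above the underside, gripped across its width. Origin: centre of underside; x short side, y long side, z up.
- carrier_red: fixed red-marked carrier: aluminium plate 78 (x) x 96 (y) x 6 mm; red rails 6 mm wide, 5 mm above the plate, along its two short ends, 80 mm apart; painted red rectangle 34x48 mm in the middle where a cassette goes. Origin: centre of underside, plate top 6 mm above it. Cassettes and cover lie with their x (short side) along its x, either way round.
- carrier_green: fixed green-marked carrier: aluminium plate 78 (x) x 96 (y) x 6 mm; green rails 6 mm wide, 5 mm above the plate, along its two short ends, 80 mm apart; painted green rectangle 34x48 mm in the middle where a cassette goes. Origin: centre of underside, plate top 6 mm above it. Cassettes and cover lie with their x (short side) along its x, either way round.
- beaker: clear plastic beaker, 60 mm across and 70 mm high, loose, standing among the cassettes; not to be disturbed. Origin: centre of the underside, z up.
- amber_vial: small amber vial with a blue cap, 27 mm across and 50 mm high, loose, standing near the cassettes; not to be disturbed. Origin: centre of the underside, z up.
Mind the look-alikes: they are no part of the job. What is shaped like the cassette_pink but purple is not meant.

How it is judged (in metres and radians):
At the end, for the whole second after the job is handed in: On the red carrier blue, yellow, pink stacked upward, cover over them flat on the plate; white flat on the green carrier. Blue, white, cover within 12 mm of carrier centre and 0.25 rad square; yellow, pink within 10 mm and 0.3 rad of the one below; all upright (0.1 rad), released, at rest (horizontal distance between each of cassette_blue, dust_cover and carrier_red below 0.012 m and z of cassette_blue in the frame of carrier_red between 0.003 and 0.009 m and angle between the x axis of each of cassette_blue, dust_cover and the x axis of carrier_red, either way round below 0.25 rad and angle between each of cassette_blue, cassette_yellow, cassette_pink, dust_cover, cassette_white's own z axis and vertical below 0.1 rad and linear speed of each of cassette_blue, cassette_yellow, cassette_pink, dust_cover, cassette_white below 0.02 m/s and horizontal distance between cassette_yellow and cassette_blue below 0.01 m and z of cassette_yellow in the frame of cassette_blue between 0.006 and 0.012 m and angle between the x axis of cassette_yellow and the x axis of cassette_blue, either way round below 0.3 rad and horizontal distance between cassette_pink and cassette_yellow below 0.01 m and z of cassette_pink in the frame of cassette_yellow between 0.006 and 0.012 m and angle between the x axis of cassette_pink and the x axis of cassette_yellow, either way round below 0.3 rad and z of dust_cover in the frame of carrier_red between 0.003 and 0.009 m and horizontal distance between cassette_white and carrier_green below 0.012 m and z of cassette_white in the frame of carrier_green between 0.003 and 0.009 m and angle between the x axis of cassette_white and the x axis of carrier_green, either way round below 0.25 rad); the robot touches nothing.
It fails at once if the beaker is pushed more than 20 mm away or tipped (distance of beaker from where it was at the start of the episode above 0.02 m or angle between beaker's own z axis and vertical above 0.3 rad).
It fails at once if the amber vial is pushed more than 20 mm away or tipped (distance of amber_vial from where it was at the start of the episode above 0.02 m or angle between amber_vial's own z axis and vertical above 0.3 rad).
It also fails if it takes over 120 s, if anything falls off the work surface, if the arm or the gripper's body presses on something with over 40 N, if the wrist force passes 120 N, or if a joint passes its speed limit or range.

## Working session

There is one attempt and no reset: what is moved stays moved. The work goes in short steps, Python scripts to look and compute and a tool call to move; the robot and the scene stay as the last step left them, time stands still between calls to the robot, and variables do not carry over. Pictures are saved under pics/ and viewed, at most 14 in all, crops included, and the job is handed in when it is done.

Besides the shell and the picture viewer there is one more tool, called after ">>>" as a command line: name --argument value ..., lists and objects as JSON in quotes. servo_tool: Moves the arm, as the interface text tells. Its arguments: {"type":"object","properties":{"plan":{"type":"array"}},"required":["plan"]}

```bash
mkdir -p pics; ls; cat > h.py <<'E'
import numpy as np, cv2
from workcell import readout, vision
def snap(name,fn):
    im=vision.get_image(name); cv2.imwrite('pics/'+fn,im[:,:,::-1]); return im
def cast(name,px,z):
    p=vision.camera_params(name); R=cv2.Rodrigues(np.array(p['rvec'],float))[0]; t=np.array(p['tvec'],float).ravel()
    px=np.atleast_2d(np.array(px,float))
    d=np.c_[(px[:,0]-p['cx'])/p['fx'],(px[:,1]-p['cy'])/p['fy'],np.ones(len(px))]@R
    c=-R.T@t
    return c+d*((z-c[2])/d[:,2])[:,None]
E
python3 - <<'E'
from h import *
snap('top','top0.png'); snap('scene','scene0.png')
for n in('top','scene','wrist'): print(n,vision.camera_params(n))
print(readout.get_obs())
E
```

```text
pics
top {'fx': 506.58977131326617, 'fy': 506.58977131326617, 'cx': 322.6925363367593, 'cy': 198.39663643919835, 'rvec': array([ 2.08649115, -2.14932354,  0.17242214]), 'tvec': array([ 88.29473751, 540.25272088, 950.119729  ])}
scene {'fx': 410.52680144807243, 'fy': 410.52680144807243, 'cx': 308.74860467701916, 'cy': 203.2629685901049, 'rvec': array([ 1.92646987, -0.41403939,  0.27311404]), 'tvec': array([-463.76953764,  153.20617729,  699.66733357])}
wrist {'fx': 309.70691628693146, 'fy': 309.70691628693146, 'cx': 319.2772951795212, 'cy': 196.79987767108858, 'hand_eye': array([[-5.11419991e-04, -9.59460607e-01, -2.81842300e-01,
         7.80714374e+01],
       [ 9.99999855e-01, -4.43663407e-04, -3.04221033e-04,
         4.45860840e-01],
       [ 1.66844982e-04, -2.81842415e-01,  9.59460695e-01,
        -8.12170228e+01],
       [ 0.00000000e+00,  0.00000000e+00,  0.00000000e+00,
         1.00000000e+00]])}
{'t': 0.1, 'qpos': array([ 1.10298029e+00,  4.23773530e-01,  1.63062763e+00, -8.26859860e-06,
        1.08857438e+00, -1.89914397e-02]), 'qvel': array([ 0.0001765 , -0.0006939 , -0.00016862, -0.00104228,  0.00021035,
       -0.00087227]), 'joint_torque': array([ 6.10293628e-04, -5.45610738e+01, -2.74325126e+01,  6.45267265e-02,
        1.89520034e-02, -2.86061538e-05]), 'ee_pos': array([270.98608704, 562.75661128, 301.96813638]), 'orientation': array([-6.99030785e-01, -3.06250005e+00,  2.11075837e-03]), 'ft_force': array([-0.17542357, -0.4655393 ,  1.04579557]), 'moment': array([-0.02347842, -0.00106108, -0.0505016 ]), 'grasp_force': 0.0, 'width': 87.74698707487693}
```

View pics/top0.png

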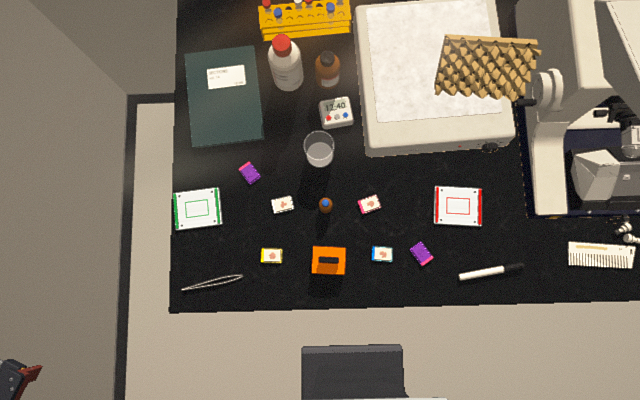

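View pics/scene0.png

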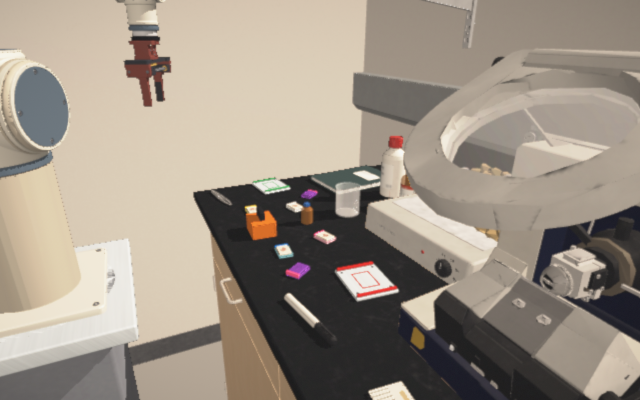

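Top view: green carrier at (197,209), red at (458,206), orange cover at (329,261). Cassettes are white (283,204), pink (370,204), yellow (272,256) and blue (382,254). Purple look-alikes are at (250,173) and (421,254). The beaker is at (319,149) and the vial at (326,205). The pink one is at (370,204): magenta-pink border, beige wax. I'll confirm that in an enlarged crop and measure.

```bash
python3 - <<'E'
from h import *
im=cv2.imread('pics/top0.png')
cv2.imwrite('pics/crop0.png',cv2.resize(im[155:275,235:435],None,fx=4,fy=4,interpolation=cv2.INTER_CUBIC))
hsv=cv2.cvtColor(im,cv2.COLOR_BGR2HSV)
m=((hsv[:,:,2]>85)).astype(np.uint8)
n,l,s,c=cv2.connectedComponentsWithStats(m)
# bright things on the dark table, top height guess 8mm
for name,(u,v),z in [('white',(283,204),6),('pink',(370,204),6),('yellow',(272,256),6),('blue',(382,254),6),('cover',(318,255),35),('green',(180,209),6),('red',(440,206),6),('p1',(250,173),6),('p2',(421,254),6)]:
    k=l[v,u]
    if k==0: print(name,'none');continue
    cs,_=cv2.findContours((l==k).astype(np.uint8),cv2.RETR_EXTERNAL,cv2.CHAIN_APPROX_NONE)
    pts=max(cs,key=len).reshape(-1,2)
    w=cast('top',pts,z)[:,:2].astype(np.float32)
    r=cv2.minAreaRect(w); b=cv2.boxPoints(r)
    e=b[1]-b[0],b[2]-b[1]; L=max(e,key=np.linalg.norm)
    print(name,s[k][4],np.round(r[0],1),np.round(r[1],1),'long axis ang',round(float(np.arctan2(L[1],L[0])),3),hsv[v,u])
for name,px,z in [('beaker',(319,149),35),('vial',(326,205),50)]: print(name,cast('top',px,z))
p=vision.camera_params('top');R=cv2.Rodrigues(p['rvec'])[0];print(-R.T@p['tvec'],R)
E
```

```text
white 307 [541.6 157.4] [30.5 43.6] long axis ang -1.353 [  8 114 232]
pink 306 [536.6 -21.7] [30.2 44. ] long axis ang -1.276 [  9 114 228]
yellow 323 [437.4 180.3] [44.4 30.2] long axis ang 1.49 [  9 112 230]
blue 314 [434.2 -42.5] [42.2 30.1] long axis ang 1.519 [  9 110 227]
cover 849 [422.5  65.4] [66.5 54.6] long axis ang 1.535 [ 16 255 255]
green 52638 [458.8 -35.1] [1020.   605.6] long axis ang 1.547 [ 23   8 245]
red 1838 [ 527.5 -201.9] [96.1 80.1] long axis ang 1.487 [ 47   7 248]
p1 283 [610.8 225. ] [44.6 28.8] long axis ang 0.618 [144 163 183]
p2 314 [ 432.7 -122.4] [42.9 30.5] long axis ang 0.582 [144 156 180]
beaker [[648.03335039  77.16338519  35.        ]]
vial [[529.19846559  66.08641698  50.        ]]
[ 362.34433276   56.33419693 1033.40674726] [[-0.02773033 -0.99938981 -0.02123751]
 [-0.98322329  0.0311012  -0.17973503]
 [ 0.18028587  0.01589711 -0.98348578]]
```

View pics/crop0.png

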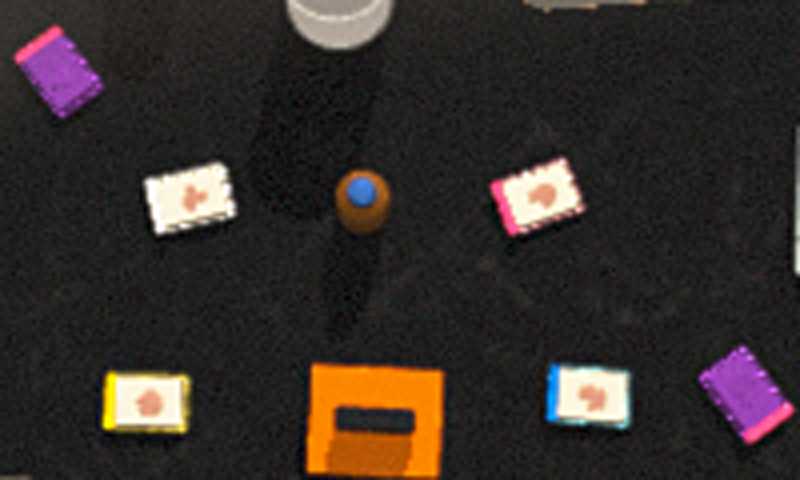

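Crop confirms it: pink, with beige wax and a pink label at left, is at crop (538,195). Both purple ones have purple tops, so they are decoys. White is at (190,198), yellow at (147,402) and blue at (590,395). Next I measure the green carrier and start moving toward blue.

```bash
python3 - <<'E'
from h import *
im=cv2.imread('pics/top0.png'); hsv=cv2.cvtColor(im,cv2.COLOR_BGR2HSV)
def rect(m,z,nm):
    u0,v0=(165,180) if nm=='g' else (425,180)
    mm=np.zeros(m.shape,np.uint8); mm[v0:v0+55,u0:u0+65]=m[v0:v0+55,u0:u0+65]
    n,l,s,c=cv2.connectedComponentsWithStats(mm)
    for k in range(1,n):
        if s[k][4]<15: continue
        cs,_=cv2.findContours((l==k).astype(np.uint8),cv2.RETR_EXTERNAL,cv2.CHAIN_APPROX_NONE)
        w=cast('top',cs[0].reshape(-1,2),z)[:,:2].astype(np.float32); r=cv2.minAreaRect(w);b=cv2.boxPoints(r)
        L=max((b[1]-b[0],b[2]-b[1]),key=np.linalg.norm)
        print(nm,s[k],np.round(r[0],1),np.round(r[1],1),round(float(np.arctan2(L[1],L[0])),3))
S=hsv[:,:,1]>90;H=hsv[:,:,0]
rect((S&(H>45)&(H<90)&(hsv[:,:,2]>60)).astype(np.uint8),7,'g')
rect((S&((H<8)|(H>170))&(hsv[:,:,2]>80)).astype(np.uint8),7,'r')
print(cast('top',[(365,155),(458,150),(522,210),(336,128)],0))
E
```

```text
g [215 187   5  36  79] [544.8 291.8] [74.2  4.7] 0.103
g [173 194   5  35 103] [534.  377.9] [72.   6.3] 0.101
r [435 187   4  36 102] [ 530.7 -159.5] [ 6.1 72.8] -0.068
r [478 188   4  37 139] [ 524.9 -246.6] [ 6.1 74.8] -0.084
r [446 197  24  18  79] [ 527.2 -202. ] [47.2 33.8] 1.48
[[ 641.72025118  -18.49765907    0.        ]
 [ 646.0146362  -213.72218716    0.        ]
 [ 514.72154902 -334.40563343    0.        ]
 [ 703.04067496   40.5190522     0.        ]]
```

>>> servo_tool --plan '[[[-0.2, 0.2, -1, -0.6, 0, 0, -1], [-0.2, 0.2, -1, -0.6, 0, 0, -1], [-0.2, 0.2, -1, -0.6, 0, 0, -1], [-0.2, 0.2, -1, -0.4, 0, 0, -1], [-0.2, 0.2, -1, -0.2, 0, 0, -1]]]'

```text
t: 0.52
ee_pos: [307.1, 377.2, 214.2]
orientation: [-1.35, -2.836, 0.004]
ft_force: [1.3, 0.2, 0.2]
width: 58.1
grasp_force: 0.0
```

Green centre (539,335) with short axis yaw 0.11. Red centre (527.5,-202) with yaw -0.08. Rail spacing is about 87 mm centre to centre, as given. Continuing to blue.

>>> servo_tool --plan '[[[0.0, 0.3, -0.95, -0.15, 0, 0, -0.84], [0.0, 0.3, -0.95, -0.15, 0, 0, -0.84], [0.0, 0.3, -0.95, -0.15, 0, 0, -0.84], [0.0, 0.3, -0.95, -0.15, 0, 0, -0.84], [0.0, 0.3, -0.95, -0.15, 0, 0, -0.84]]]'

```text
t: 0.93
ee_pos: [367.9, 187.7, 185.8]
orientation: [-1.844, -2.543, 0.0]
ft_force: [-0.1, 0.0, -0.1]
width: 43.8
grasp_force: 0.0
```

>>> servo_tool --plan '[[[0.0, 0.3, -0.95, -0.15, 0, 0, -0.84], [0.0, 0.3, -0.95, -0.15, 0, 0, -0.84], [0.0, 0.3, -0.95, -0.15, 0, 0, -0.84], [0.0, 0.3, -0.95, -0.15, 0, 0, -0.84], [0.0, 0.3, -0.95, -0.15, 0, 0, -0.84]]]'

```text
t: 1.35
ee_pos: [428.0, -2.6, 155.7]
orientation: [-2.277, -2.164, 0.0]
ft_force: [0.1, 0.5, 0.3]
width: 43.8
grasp_force: 0.0
```

>>> servo_tool --plan '[[[0.0, 0.15, -0.5, 0, 0, 0, 0], [0, 0, -0.5, 0, 0, 0, 0], [0, 0, 0, 0, 0, 0, 0], [0, 0, 0, 0, 0, 0, 0]]]'

```text
t: 1.68
ee_pos: [433.6, -41.2, 155.9]
orientation: [-2.276, -2.165, 0.001]
ft_force: [1.1, -0.0, -0.1]
width: 44.1
grasp_force: 0.0
```

```bash
cat >> h.py <<'E'
def wcast(px,z,o):
    "wrist pixels to world points on plane z, at the readout o"
    p=vision.camera_params('wrist'); T=np.array(p['hand_eye'])
    px=np.atleast_2d(np.array(px,float)); q=(px-[p['cx'],p['cy']])/p['fx']; r=np.linalg.norm(q,axis=1)+1e-9
    d=np.c_[q/r[:,None]*np.sin(r)[:,None],np.cos(r)]
    R=cv2.Rodrigues(np.array(o['orientation'],float))[0]
    D=d@(R@T[:3,:3]).T; c=R@T[:3,3]+o['ee_pos']
    return c+D*((z-c[2])/D[:,2])[:,None]
def yaw(o): R=cv2.Rodrigues(np.array(o['orientation'],float))[0]; return float(np.arctan2(R[1,1],R[0,1]))
def wrect(m,z,o,near=None,amin=300):
    n,l,s,c=cv2.connectedComponentsWithStats(m.astype(np.uint8))
    for k in range(1,n):
        if s[k][4]<amin: continue
        cs,_=cv2.findContours((l==k).astype(np.uint8),cv2.RETR_EXTERNAL,cv2.CHAIN_APPROX_NONE)
        w=wcast(cs[0].reshape(-1,2),z,o)[:,:2].astype(np.float32); r=cv2.minAreaRect(w);b=cv2.boxPoints(r)
        L=max((b[1]-b[0],b[2]-b[1]),key=np.linalg.norm)
        print(np.round(c[k]),s[k][4],'ctr',np.round(r[0],1),'size',np.round(r[1],1),'short yaw',round(float((np.arctan2(L[1],L[0])%np.pi)-np.pi/2),3))
E
python3 - <<'E'
from h import *
o=readout.get_obs(); im=snap('wrist','w1.png')
print(o['ee_pos'],yaw(o))
hsv=cv2.cvtColor(im,cv2.COLOR_RGB2HSV)
wrect(hsv[:,:,2]>110,5,o)
E
```

```text
[433.6480803  -41.18756312 155.86162378] -0.049983743904170826
[ 78. 158.] 42247 ctr [ -68.3 -285.8] size [1156.8  397.3] short yaw -0.649
[633.  35.] 455 ctr [804.5 148.7] size [76.3 35.2] short yaw -0.217
[294.  69.] 6319 ctr [418.9  68.7] size [73.4 59.8] short yaw -0.075
[577.  89.] 4186 ctr [697.1  61.2] size [152.5 131.1] short yaw -1.345
[463.  64.] 523 ctr [551.5  71.5] size [28.9 21.9] short yaw -0.149
[443. 178.] 1594 ctr [534.6 -21.4] size [29.8 42.6] short yaw 0.289
[606. 230.] 8993 ctr [ 811.5 -147.4] size [163.6 392.7] short yaw 0.551
[319. 210.] 1756 ctr [432.4 -42.5] size [41.5 28.6] short yaw -0.11
[325. 289.] 772 ctr [ 431.  -121.6] size [43.6 28.9] short yaw -0.956
[142. 331.] 426 ctr [ 225.5 -180.1] size [58.6 17. ] short yaw -0.047
[631. 350.] 357 ctr [1074.1 -415.4] size [ 40.  359.3] short yaw 0.836
[622. 378.] 471 ctr [1152.8 -548.5] size [ 53.8 587.4] short yaw 0.847
```

View pics/w1.png

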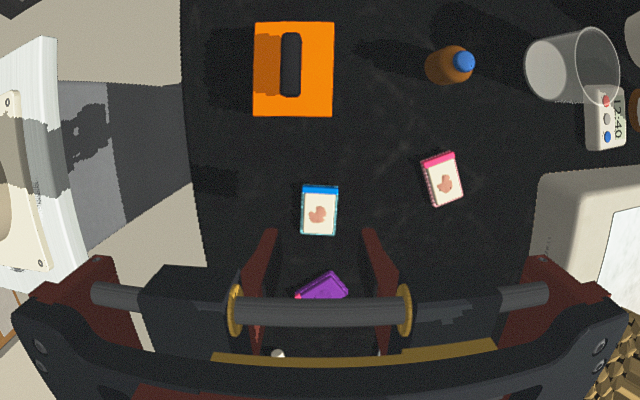

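The wrist view agrees with the top camera to about 2 mm: blue is at pixel (319,210), straddled by the fingers, and pink is at (443,178). The gripper is clear, so I descend.

>>> servo_tool --plan '[[[0.0, -0.02, -0.03, -0.6, 0, 0, -0.3], [0, 0, 0, -0.6, 0, 0, 0], [0, 0, 0, -0.4, 0, 0, 0], [0, 0, 0, -0.2, 0, 0, 0], [0, 0, 0, 0, 0, 0, 0]]]'

```text
t: 2.15
ee_pos: [432.1, -40.6, 82.8]
orientation: [-2.298, -2.139, 0.003]
ft_force: [-0.4, -0.5, -0.1]
width: 44.2
grasp_force: 0.0
```

>>> servo_tool --plan '[[[0.4, 0, 0, 0, 0, 0, 0], [0.8, 0, 0, 0, 0, 0, 0], [1, 0, 0, 0, 0, 0, 0], [1, 0, 0, 0, 0, 0, 0], [1, 0, 0, 0, 0, 0, 0]]]'

```text
t: 2.57
ee_pos: [433.6, -41.7, 84.9]
orientation: [2.301, 2.137, 0.002]
ft_force: [-0.2, 2.6, 6.6]
width: 23.1
grasp_force: 29.9
```

>>> servo_tool --plan '[[[1, 0, 0, 0.4, 0, 0, 0], [1, 0, 0, 0.8, 0, 0, 0], [1, 0, 0, 0.5, 0, 0, 0], [1, 0.2, -0.4, 0, 0, 0, 0], [1, 0.5, -0.8, 0, 0, 0, 0]]]'

```text
t: 2.98
ee_pos: [459.6, -88.5, 153.5]
orientation: [-2.298, -2.141, -0.0]
ft_force: [0.4, 0.7, -0.7]
width: 23.4
grasp_force: 29.9
```

>>> servo_tool --plan '[[[1, 0.5, -0.8, 0, 0, 0, 0], [1, 0.5, -0.8, 0, 0, 0, 0], [1, 0.4, -0.7, 0, 0, 0, 0], [1, 0.25, -0.5, 0, 0, 0, 0], [1, 0, 0, 0, 0, 0, 0]]]'

```text
t: 3.4
ee_pos: [529.6, -205.7, 152.9]
orientation: [2.301, 2.132, 0.003]
ft_force: [0.5, -0.1, -0.2]
width: 23.7
grasp_force: 29.9
```

```bash
python3 - <<'E'
from h import *
o=readout.get_obs(); im=snap('wrist','w2.png')
print(o['ee_pos'],yaw(o),o['width'],o['ft_force'])
for i in range(4): print(readout.get_obs()['ee_pos'])
hsv=cv2.cvtColor(im,cv2.COLOR_RGB2HSV);H,S,V=[hsv[:,:,i] for i in range(3)]
wrect((S>110)&((H<8)|(H>170))&(V>90),7,o,amin=100)
E
```

```text
[ 529.55746489 -205.68515619  152.89906335] -0.07644533452573218 23.673638956171878 [ 0.50713961 -0.12150101 -0.21246702]
[ 527.86779128 -203.6568146   152.3919877 ]
[ 527.86779128 -203.6568146   152.3919877 ]
[ 527.86779128 -203.6568146   152.3919877 ]
[ 527.86779128 -203.6568146   152.3919877 ]
[170. 135.] 126 ctr [ 415.8 -132.1] size [ 6.  28.3] short yaw 0.593
[314. 152.] 727 ctr [ 529.5 -159.8] size [ 5.4 73.7] short yaw 1.48
[310. 192.] 250 ctr [ 526.  -199.9] size [42.3 33.3] short yaw -0.083
```

View pics/w2.png

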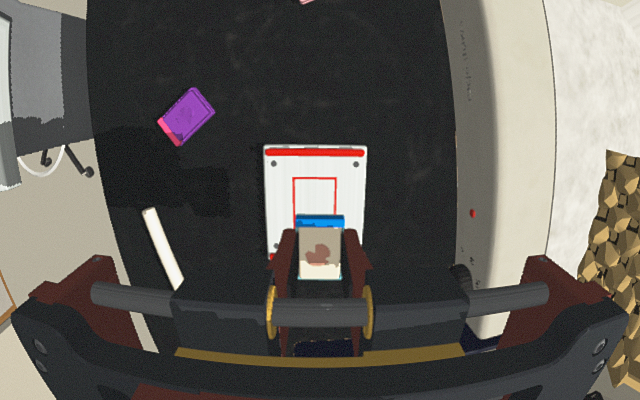

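Blue is held square, with its label at (320,221), over the red carrier, whose rail is at (314,152). I check the held cassette's offset from the same picture.

```bash
python3 - <<'E'
from h import *
im=cv2.imread('pics/w2.png')[:,:,::-1].copy()
hsv=cv2.cvtColor(im,cv2.COLOR_RGB2HSV);H,S,V=[hsv[:,:,i] for i in range(3)]
o=dict(ee_pos=np.array([528,-203,152.5]),orientation=[2.301,2.132,.003])
wrect((S>110)&(H>95)&(H<115)&(V>100),152.5-81.,o,amin=60)
wrect((S>110)&((H<8)|(H>170))&(V>90),11,o,amin=500)
E
```

```text
[320. 221.] 577 ctr [ 529.4 -187.1] size [ 7.2 27.1] short yaw 1.492
[314. 152.] 727 ctr [ 528.1 -156.5] size [ 5.3 72.3] short yaw 1.48
```

>>> servo_tool --plan '[[[1, 0, 0, 0, 0, 0, 0]]]'

```text
t: 3.53
ee_pos: [526.3, -201.6, 151.9]
orientation: [-2.302, -2.136, 0.001]
ft_force: [-0.1, 0.2, -0.1]
width: 23.5
grasp_force: 29.9
```

>>> servo_tool --plan '[[[1, 0, 0, 0, 0, 0, 0]]]'

```text
t: 3.62
ee_pos: [526.1, -200.8, 151.9]
orientation: [-2.3, -2.138, 0.001]
ft_force: [0.0, -0.5, 0.2]
width: 23.7
grasp_force: 29.9
```

>>> servo_tool --plan '[[[1, 0, 0, 0, 0, 0, 0]]]'

```text
t: 3.7
ee_pos: [526.3, -200.6, 152.0]
orientation: [-2.3, -2.139, 0.001]
ft_force: [1.0, 0.3, -0.1]
width: 23.4
grasp_force: 29.9
```

>>> servo_tool --plan '[[[1, 0.03, -0.02, -0.5, 0, 0, 0], [1, 0, 0, -0.5, 0, 0, 0], [1, 0, 0, -0.3, 0, 0, 0], [1, 0, 0, -0.15, 0, 0, 0], [1, 0, 0, -0.08, 0, 0, 0]]]'

```text
t: 4.12
ee_pos: [527.6, -201.8, 90.2]
orientation: [-2.299, -2.138, 0.002]
ft_force: [-1.7, 0.1, 2.1]
width: 23.6
grasp_force: 30.0
```

>>> servo_tool --plan '[[[1, 0, 0, 0, 0, 0, 0], [1, 0, 0, 0, 0, 0, 0], [1, 0, 0, 0, 0, 0, 0]]]'

```text
t: 4.37
ee_pos: [528.7, -202.7, 91.5]
orientation: [2.301, 2.138, 0.001]
ft_force: [-0.2, 0.9, 0.5]
width: 23.3
grasp_force: 30.0
```

>>> servo_tool --plan '[[[0.4, 0, 0, 0, 0, 0, 0], [0.2, 0, 0, 0, 0, 0, 0], [0, 0, 0, 0, 0, 0, 0], [0, 0, 0, 0, 0, 0, 0]]]'

```text
t: 4.7
ee_pos: [528.4, -202.7, 91.1]
orientation: [2.301, 2.138, 0.0]
ft_force: [-0.5, -0.3, -0.8]
width: 42.0
grasp_force: 0.0
```

Released. Now up and over to yellow.

>>> servo_tool --plan '[[[0, 0, 0, 0.5, 0, 0, 0], [0, 0, 0, 0.8, 0, 0, 0], [0, -0.1, 0.4, 0.3, 0, 0, 0], [0, -0.23, 0.95, 0, 0, 0, 0], [0, -0.23, 0.95, 0, 0, 0, 0]]]'

```text
t: 5.12
ee_pos: [506.5, -110.8, 156.2]
orientation: [2.302, 2.133, 0.003]
ft_force: [0.3, 1.1, 1.1]
width: 44.0
grasp_force: 0.0
```

>>> servo_tool --plan '[[[0, -0.23, 0.95, 0, 0, 0, 0], [0, -0.23, 0.95, 0, 0, 0, 0], [0, -0.23, 0.95, 0, 0, 0, 0], [0, -0.23, 0.95, 0, 0, 0, 0], [0, -0.23, 0.95, 0, 0, 0, 0]]]'

```text
t: 5.53
ee_pos: [459.2, 81.0, 155.1]
orientation: [2.302, 2.138, 0.001]
ft_force: [0.2, 0.5, -0.1]
width: 43.8
grasp_force: 0.0
```

>>> servo_tool --plan '[[[0, -0.23, 0.95, 0, 0, 0, 0], [0, -0.23, 0.95, 0, 0, 0, 0], [0, -0.11, 0.6, 0, 0, 0, 0], [0, 0, 0, 0, 0, 0, 0], [0, 0, 0, 0, 0, 0, 0]]]'

```text
t: 5.95
ee_pos: [436.8, 180.5, 155.0]
orientation: [2.298, 2.142, 0.0]
ft_force: [-0.4, -0.9, -0.2]
width: 43.8
grasp_force: 0.0
```

>>> servo_tool --plan '[[[0, 0, 0, 0, 0, 0, 0], [0, 0, 0, 0, 0, 0, 0], [0, 0, 0, 0, 0, 0, 0]]]'

```text
t: 6.2
ee_pos: [437.3, 178.3, 154.9]
orientation: [2.304, 2.136, -0.0]
ft_force: [0.1, -0.3, -0.0]
width: 44.2
grasp_force: 0.0
```

```bash
python3 - <<'E'
from h import *
o=readout.get_obs(); im=snap('wrist','w3.png')
print(o['ee_pos'],yaw(o),np.abs(o['qvel']).max())
hsv=cv2.cvtColor(im,cv2.COLOR_RGB2HSV)
wrect(hsv[:,:,2]>110,4,o)
im=snap('top','top1.png')
hsv=cv2.cvtColor(im,cv2.COLOR_RGB2HSV);H,S,V=[hsv[:,:,i] for i in range(3)]
m=((S>100)&(H>95)&(H<115)&(V>100)).astype(np.uint8); m[:180]=0;m[:,:430]=0;m[235:]=0;m[:,490:]=0
w=cast('top',np.argwhere(m)[:,::-1],8)[:,:2]; print('blue px',len(w),w.mean(0),w.min(0),w.max(0))
E
```

```text
[437.34600293 178.32226225 154.86033307] -0.07536266982892352 0.0018730558943205737
[34. 18.] 2935 ctr [151.7 392.6] size [ 71.4 208.5] short yaw 1.171
[ 81. 138.] 36590 ctr [129.7 177.2] size [522.  283.5] short yaw -0.531
[240.  66.] 1160 ctr [385.5 296. ] size [ 13.5 115.5] short yaw 0.194
[434.  33.] 6052 ctr [538.9 314.5] size [79.1 57.3] short yaw -1.469
[567.  96.] 610 ctr [678.9 267.8] size [  6.3 147.6] short yaw 0.101
[517. 141.] 1038 ctr [610.9 225.9] size [43.  30.1] short yaw -1.009
[318. 205.] 1844 ctr [435.7 181. ] size [42.  28.8] short yaw -0.058
[629. 214.] 1126 ctr [825.7 120.5] size [ 61.7 107.3] short yaw 0.429
[442. 221.] 1452 ctr [540.1 157.9] size [30.3 43.1] short yaw 0.208
[584. 274.] 300 ctr [748.7  67.5] size [22.2 59.6] short yaw 0.973
[620. 358.] 3058 ctr [1046.6 -278.8] size [167.8 815.5] short yaw 0.7
[233. 308.] 330 ctr [347.3  81.3] size [64.8 12.8] short yaw -0.244
[142. 331.] 402 ctr [226.1  44.9] size [58.9 15.8] short yaw -0.077
[ 18. 369.] 2544 ctr [-290.6 -231.6] size [639.6 162.6] short yaw -0.854
[347. 351.] 4163 ctr [470.1  27. ] size [ 59.4 328.1] short yaw 1.494
blue px 41 [ 531.17454893 -186.87833183] [ 518.00855332 -189.86958653] [ 544.97628193 -183.84769663]
```

>>> servo_tool --plan '[[[0.0, -0.02, 0.06, -0.6, 0, 0, 0], [0, 0, 0, -0.6, 0, 0, 0], [0, 0, 0, -0.37, 0, 0, 0], [0, 0, 0, -0.2, 0, 0, 0], [0, 0, 0, 0, 0, 0, 0]]]'

```text
t: 6.72
ee_pos: [435.6, 181.0, 82.7]
orientation: [-2.302, -2.137, 0.004]
ft_force: [0.6, 0.8, 0.5]
width: 44.1
grasp_force: 0.0
```

>>> servo_tool --plan '[[[0.4, 0, 0, 0, 0, 0, 0], [0.8, 0, 0, 0, 0, 0, 0], [1, 0, 0, 0, 0, 0, 0], [1, 0, 0, 0, 0, 0, 0], [1, 0, 0, 0, 0, 0, 0]]]'

```text
t: 7.13
ee_pos: [436.8, 182.0, 84.9]
orientation: [2.301, 2.138, 0.002]
ft_force: [0.6, -1.8, 6.5]
width: 23.3
grasp_force: 30.0
```

>>> servo_tool --plan '[[[1, 0, 0, 0.4, 0, 0, 0], [1, 0, 0, 0.8, 0, 0, 0], [1, 0, 0, 0.5, 0, 0, 0], [1, 0, 0, 0, 0, 0, 0], [1, 0, 0, 0, 0, 0, 0]]]'

```text
t: 7.55
ee_pos: [436.9, 182.1, 153.2]
orientation: [2.301, 2.138, 0.005]
ft_force: [-0.3, -0.8, -0.6]
width: 23.2
grasp_force: 30.0
```

>>> servo_tool --plan '[[[1, 0.23, -0.95, 0, 0, 0, 0], [1, 0.23, -0.95, 0, 0, 0, 0], [1, 0.23, -0.95, 0, 0, 0, 0], [1, 0.23, -0.95, 0, 0, 0, 0], [1, 0.23, -0.95, 0, 0, 0, 0]]]'

```text
t: 7.97
ee_pos: [481.6, -9.8, 150.8]
orientation: [-2.3, -2.138, 0.002]
ft_force: [0.9, 0.6, -0.6]
width: 23.7
grasp_force: 30.0
```

>>> servo_tool --plan '[[[1, 0.23, -0.95, 0, 0, 0, 0], [1, 0.23, -0.95, 0, 0, 0, 0], [1, 0.23, -0.95, 0, 0, 0, 0], [1, 0.23, -0.95, 0, 0, 0, 0], [1, 0.15, -0.7, 0, 0, 0, 0]]]'

```text
t: 8.38
ee_pos: [525.1, -191.0, 150.7]
orientation: [-2.302, -2.136, 0.001]
ft_force: [0.8, 0.7, -0.0]
width: 23.4
grasp_force: 30.0
```

>>> servo_tool --plan '[[[1, 0.08, -0.36, 0, 0, 0, 0], [1, 0, 0, 0, 0, 0, 0], [1, 0, 0, 0, 0, 0, 0], [1, 0, 0, 0, 0, 0, 0], [1, 0, 0, 0, 0, 0, 0]]]'

```text
t: 8.8
ee_pos: [527.7, -200.9, 151.6]
orientation: [-2.299, -2.139, 0.001]
ft_force: [-0.3, 0.3, -0.4]
width: 23.3
grasp_force: 30.0
```

```bash
cat > chk.py <<'E'
from h import *
import sys
o=readout.get_obs(); im=snap('wrist',sys.argv[1])
print(o['ee_pos'],yaw(o),o['width'])
hsv=cv2.cvtColor(im,cv2.COLOR_RGB2HSV);H,S,V=[hsv[:,:,i] for i in range(3)]
zt=o['ee_pos'][2]-82
for n,m,z in [('blue',(H>95)&(H<115),zt if len(sys.argv)<3 else 8),('yellow',(H>22)&(H<34)&(S>150),zt if len(sys.argv)<4 else 17),('pink',(H>160)&(H<176),zt),('red',(H<6)|(H>177),11)]:
    print(n); wrect(m&(S>110)&(V>90),z,o,amin=60)
E
python3 chk.py w4.png 1
```

```text
[ 527.67079448 -200.91296489  151.60630648] -0.07195564318099601 23.277603325792565
blue
[321. 194.] 298 ctr [ 529.2 -187.2] size [ 7.1 27.3] short yaw 1.499
yellow
[319. 221.] 603 ctr [ 527.8 -185.4] size [ 8.5 27.2] short yaw 1.522
pink
[172. 137.] 212 ctr [ 448.3 -129.5] size [ 4.6 20.2] short yaw 0.596
red
[319. 159.] 737 ctr [ 529.7 -159.3] size [ 5.5 71.7] short yaw 1.482
[312. 190.] 154 ctr [ 526.9 -189.4] size [22.7 32.3] short yaw 1.498
```

View pics/w4.png

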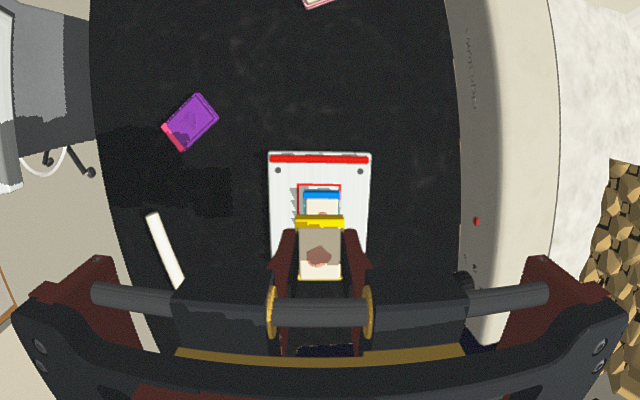

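Yellow is held square above the blue cassette, with labels at (319,221) and (321,194). A shift of (+1.4,-1.8) mm aligns them. Lowering.

>>> servo_tool --plan '[[[1, 0.03, -0.04, -0.4, 0, 0, 0], [1, 0, 0, -0.4, 0, 0, 0], [1, 0, 0, -0.3, 0, 0, 0], [1, 0, 0, -0.13, 0, 0, 0], [1, 0, 0, -0.08, 0, 0, 0]]]'

```text
t: 9.27
ee_pos: [529.0, -203.3, 99.1]
orientation: [-2.299, -2.138, 0.001]
ft_force: [-1.1, 3.3, 16.9]
width: 23.5
grasp_force: 30.0
```

>>> servo_tool --plan '[[[1, 0, 0, 0, 0, 0, 0], [1, 0, 0, 0, 0, 0, 0], [1, 0, 0, 0, 0, 0, 0]]]'

```text
t: 9.52
ee_pos: [529.8, -204.1, 100.1]
orientation: [2.301, 2.138, 0.0]
ft_force: [0.0, -0.0, -0.8]
width: 23.2
grasp_force: 30.0
```

>>> servo_tool --plan '[[[0.4, 0, 0, 0, 0, 0, 0], [0.2, 0, 0, 0, 0, 0, 0], [0, 0, 0, 0, 0, 0, 0], [0, 0, 0, 0, 0, 0, 0]]]'

```text
t: 9.85
ee_pos: [529.6, -204.2, 99.9]
orientation: [2.301, 2.138, 0.0]
ft_force: [-0.0, -0.4, 1.7]
width: 42.1
grasp_force: 0.0
```

>>> servo_tool --plan '[[[0, 0, 0, 0.4, 0, 0, 0], [0, 0, 0, 0.6, 0, 0, 0], [0, 0.05, 0.3, 0.38, 0, 0, 0.6], [0, 0.05, 0.8, 0, 0, 0, 0.8], [0, 0.05, 0.9, 0, 0, 0, 0.8]]]'

```text
t: 10.27
ee_pos: [536.4, -124.8, 156.3]
orientation: [2.084, 2.347, 0.002]
ft_force: [0.3, -0.0, -0.2]
width: 44.1
grasp_force: 0.0
```

>>> servo_tool --plan '[[[0, 0, 0.9, 0, 0, 0, 0.8], [0, 0, 0.9, 0, 0, 0, 0.8], [0, 0, 0.5, 0, 0, 0, 0.4], [0, 0, 0.26, 0, 0, 0, 0], [0, 0, 0, 0, 0, 0, 0]]]'

```text
t: 10.68
ee_pos: [535.5, -20.1, 155.0]
orientation: [-1.872, -2.523, -0.0]
ft_force: [0.2, -0.3, -1.3]
width: 43.8
grasp_force: 0.0
```

>>> servo_tool --plan '[[[0, 0, 0, 0, 0, 0, 0], [0, 0, 0, 0, 0, 0, 0], [0, 0, 0, 0, 0, 0, 0], [0, 0, 0, 0, 0, 0, 0]]]'

```text
t: 11.02
ee_pos: [535.6, -23.0, 154.9]
orientation: [1.876, 2.52, -0.0]
ft_force: [-0.6, -0.4, -0.5]
width: 43.6
grasp_force: 0.0
```

```bash
python3 - <<'E'
from h import *
o=readout.get_obs(); im=snap('wrist','w5.png')
print(o['ee_pos'],yaw(o),np.abs(o['qvel']).max())
hsv=cv2.cvtColor(im,cv2.COLOR_RGB2HSV)
m=hsv[:,:,2]>110; m[:, :250]=0; m[:,400:]=0; m[:150]=0; m[260:]=0
wrect(m,4,o)
im=snap('top','top2.png')
hsv=cv2.cvtColor(im,cv2.COLOR_RGB2HSV);H,S,V=[hsv[:,:,i] for i in range(3)]
m=((S>130)&(H>22)&(H<34)&(V>100)).astype(np.uint8); m[:180]=0;m[:,:430]=0;m[235:]=0;m[:,490:]=0
w=cast('top',np.argwhere(m)[:,::-1],17)[:,:2]; print('yellow px',len(w),w.mean(0),w.min(0),w.max(0))
E
```

```text
[535.55880574 -22.99337948 154.85861709] 0.29089908716469365 0.005687129860828112
[319. 206.] 1907 ctr [534.9 -21.7] size [29.5 42.8] short yaw 0.309
yellow px 2 [ 529.7951405  -225.04525558] [ 517.49534074 -226.02719759] [ 542.09494027 -224.06331356]
```

View pics/w5.png

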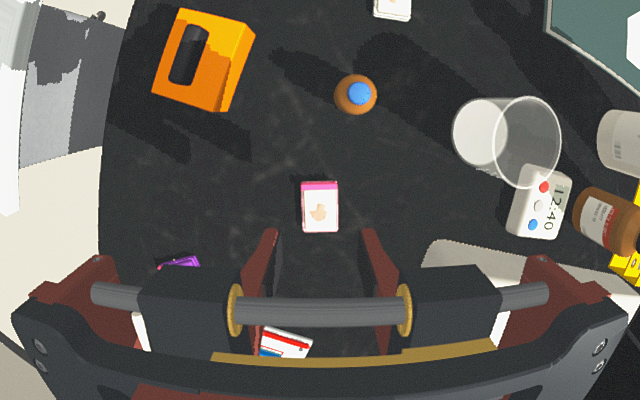

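Pink lies centred between the fingers at (319,206), and the vial at (355,95) and beaker (485,135) are well clear. The gripper body will come close to the hotplate, so I check that edge before going down.

```bash
python3 - <<'E'
from h import *
im=cv2.imread('pics/top0.png',0)
for u in (366,372,380,390): print(u,im[136:164,u].tolist())
print(cast('top',[(372,156),(380,156),(390,155)],0),cast('top',[(372,150)],70))
E
```

```text
366 [101, 101, 94, 100, 100, 98, 101, 99, 101, 103, 97, 106, 101, 96, 100, 101, 105, 109, 100, 109, 44, 37, 39, 36, 39, 34, 31, 29]
372 [216, 216, 217, 218, 218, 220, 222, 221, 219, 211, 199, 170, 125, 105, 112, 111, 108, 109, 106, 106, 110, 80, 37, 33, 30, 41, 33, 34]
380 [217, 216, 217, 213, 215, 213, 213, 213, 208, 208, 204, 155, 107, 107, 109, 107, 109, 110, 110, 111, 120, 43, 31, 35, 37, 35, 29, 30]
390 [218, 220, 218, 218, 217, 221, 216, 217, 207, 202, 163, 120, 105, 108, 107, 113, 108, 106, 109, 105, 37, 34, 39, 33, 34, 23, 34, 32]
[[639.05898676 -33.0867084    0.        ]
 [638.49726281 -49.85504699   0.        ]
 [639.9621076  -70.91098811   0.        ]] [[632.46759249 -27.57931667  70.        ]]
```

>>> servo_tool --plan '[[[0.0, -0.01, 0.03, -0.6, 0, 0, 0.1], [0, 0, 0, -0.6, 0, 0, 0], [0, 0, 0, -0.37, 0, 0, 0], [0, 0, 0, -0.2, 0, 0, 0], [0, 0, 0, 0, 0, 0, 0]]]'

```text
t: 11.53
ee_pos: [534.2, -20.8, 82.5]
orientation: [-1.862, -2.528, 0.003]
ft_force: [-0.5, -0.4, -0.1]
width: 43.8
grasp_force: 0.0
```

>>> servo_tool --plan '[[[0.4, 0, 0, 0, 0, 0, 0], [0.8, 0, 0, 0, 0, 0, 0], [1, 0, 0, 0, 0, 0, 0], [1, 0, 0, 0, 0, 0, 0], [1, 0, 0, 0, 0, 0, 0]]]'

```text
t: 11.95
ee_pos: [535.7, -20.6, 85.0]
orientation: [1.861, 2.529, 0.001]
ft_force: [-0.2, -0.8, 5.4]
width: 23.1
grasp_force: 30.0
```

>>> servo_tool --plan '[[[1, 0, 0, 0.4, 0, 0, 0], [1, 0, 0, 0.8, 0, 0, 0], [1, 0, 0, 0.5, 0, 0, 0], [1, 0, 0, 0, 0, 0, 0], [1, 0, 0, 0, 0, 0, 0]]]'

```text
t: 12.37
ee_pos: [535.8, -20.6, 153.3]
orientation: [1.861, 2.528, 0.003]
ft_force: [-0.9, -0.2, 0.1]
width: 23.3
grasp_force: 30.0
```

>>> servo_tool --plan '[[[1, -0.03, -0.5, 0, 0, 0, -0.6], [1, -0.03, -0.9, 0, 0, 0, -0.9], [1, -0.03, -0.9, 0, 0, 0, -0.9], [1, -0.03, -0.9, 0, 0, 0, -0.9], [1, -0.02, -0.8, 0, 0, 0, -0.7]]]'

```text
t: 12.78
ee_pos: [528.5, -182.1, 150.6]
orientation: [-2.276, -2.163, 0.002]
ft_force: [0.4, 0.2, -0.3]
width: 23.6
grasp_force: 30.0
```

>>> servo_tool --plan '[[[1, -0.02, -0.4, 0, 0, 0, -0.3], [1, 0, -0.15, 0, 0, 0, 0], [1, 0, 0, 0, 0, 0, 0], [1, 0, 0, 0, 0, 0, 0], [1, 0, 0, 0, 0, 0, 0]]]'

```text
t: 13.2
ee_pos: [528.4, -201.3, 151.5]
orientation: [-2.299, -2.139, 0.001]
ft_force: [-0.2, -0.3, 0.1]
width: 23.2
grasp_force: 30.0
```

>>> servo_tool --plan '[[[1, 0, 0, 0, 0, 0, 0], [1, 0, 0, 0, 0, 0, 0]]]'

```text
t: 13.37
ee_pos: [528.8, -201.4, 152.0]
orientation: [-2.299, -2.14, 0.0]
ft_force: [-0.5, 0.6, 0.7]
width: 23.7
grasp_force: 30.0
```

```bash
python3 chk.py w6.png 1 1
```

```text
[ 528.76426332 -201.42638532  151.99171503] -0.07178141648534168 23.726924464578584
blue
[319. 191.] 170 ctr [ 529.8 -185.1] size [ 3.9 27.2] short yaw 1.527
yellow
[320. 199.] 320 ctr [ 530.2 -190.6] size [27.9 12.2] short yaw -1.554
pink
[171. 137.] 211 ctr [ 449.  -129.7] size [ 4.8 20.7] short yaw 0.591
[319. 220.] 569 ctr [ 529.2 -185.4] size [ 7.2 27.2] short yaw 1.475
red
[317. 158.] 748 ctr [ 529.5 -159.2] size [ 5.6 71.7] short yaw 1.479
[310. 190.] 162 ctr [ 526.7 -189.6] size [23.5 32.4] short yaw 1.498
```

View pics/w6.png

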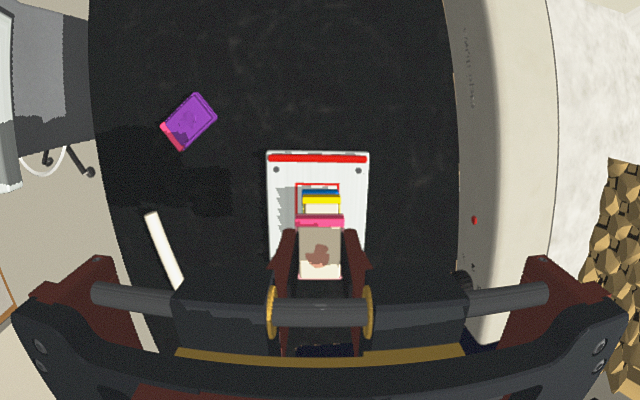

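The stack sits square with yellow on blue, labels at (320,199) and (319,191). Pink is held above at (319,220). Shift (+1,-2.4) mm and lower.

>>> servo_tool --plan '[[[1, 0.02, -0.06, -0.35, 0, 0, 0], [1, 0, 0, -0.35, 0, 0, 0], [1, 0, 0, -0.2, 0, 0, 0], [1, 0, 0, -0.1, 0, 0, 0], [1, 0, 0, -0.08, 0, 0, 0]]]'

```text
t: 13.83
ee_pos: [529.0, -204.7, 108.5]
orientation: [-2.3, -2.137, 0.001]
ft_force: [-7.9, 3.1, 35.1]
width: 23.4
grasp_force: 30.0
```

>>> servo_tool --plan '[[[1, 0, 0, 0, 0, 0, 0], [1, 0, 0, 0, 0, 0, 0], [1, 0, 0, 0, 0, 0, 0]]]'

```text
t: 14.08
ee_pos: [529.6, -205.0, 108.9]
orientation: [2.301, 2.138, 0.0]
ft_force: [0.4, -0.7, 0.6]
width: 23.4
grasp_force: 30.0
```

>>> servo_tool --plan '[[[0.4, 0, 0, 0, 0, 0, 0], [0.2, 0, 0, 0, 0, 0, 0], [0, 0, 0, 0, 0, 0, 0], [0, 0, 0, 0, 0, 0, 0]]]'

```text
t: 14.42
ee_pos: [529.5, -205.0, 108.9]
orientation: [2.302, 2.138, 0.0]
ft_force: [-0.2, -0.3, -0.4]
width: 41.8
grasp_force: 0.0
```

>>> servo_tool --plan '[[[0, 0, 0, 0.4, 0, 0, 0], [0, 0, 0, 0.7, 0, 0, 0], [0, -0.1, 0.3, 0.3, 0, 0, 0], [0, -0.35, 0.9, 0, 0, 0, 0], [0, -0.35, 0.9, 0, 0, 0, 0]]]'

```text
t: 14.83
ee_pos: [498.2, -121.2, 166.1]
orientation: [2.302, 2.133, 0.003]
ft_force: [0.0, 0.7, -0.0]
width: 43.8
grasp_force: 0.0
```

>>> servo_tool --plan '[[[0, -0.35, 0.9, 0, 0, 0, 0.2], [0, -0.35, 0.9, 0, 0, 0, 0.2], [0, -0.35, 0.9, 0, 0, 0, 0], [0, -0.35, 0.9, 0, 0, 0, 0], [0, -0.35, 0.7, 0, 0, 0, 0]]]'

```text
t: 15.25
ee_pos: [426.6, 52.9, 165.1]
orientation: [2.264, 2.178, 0.001]
ft_force: [-0.3, -0.3, 0.4]
width: 44.1
grasp_force: 0.0
```

>>> servo_tool --plan '[[[0, -0.12, 0.34, 0, 0, 0, 0], [0, 0, 0, 0, 0, 0, 0], [0, 0, 0, 0, 0, 0, 0], [0, 0, 0, 0, 0, 0, 0], [0, 0, 0, 0, 0, 0, 0]]]'

```text
t: 15.67
ee_pos: [423.4, 63.8, 164.9]
orientation: [2.265, 2.176, 0.001]
ft_force: [0.4, -0.4, -0.2]
width: 43.9
grasp_force: 0.0
```

>>> servo_tool --plan '[[[0, 0, 0, 0, 0, 0, 0], [0, 0, 0, 0, 0, 0, 0]]]'

```text
t: 15.83
ee_pos: [423.0, 63.8, 164.8]
orientation: [2.266, 2.176, 0.0]
ft_force: [-0.1, 0.3, -0.2]
width: 43.9
grasp_force: 0.0
```

```bash
python3 - <<'E'
from h import *
o=readout.get_obs(); im=snap('wrist','w7.png'); 
print(o['ee_pos'],yaw(o),np.abs(o['qvel']).max())
hsv=cv2.cvtColor(im,cv2.COLOR_RGB2HSV);H,S,V=[hsv[:,:,i] for i in range(3)]
org=(H>5)&(H<25)&(S>150)&(V>60); wrect(org,35,o)
# handle: dark hole inside the orange hull
cs,_=cv2.findContours(org.astype(np.uint8),cv2.RETR_EXTERNAL,cv2.CHAIN_APPROX_NONE)
c=max(cs,key=cv2.contourArea); f=np.zeros(org.shape,np.uint8); cv2.drawContours(f,[cv2.convexHull(c)],-1,1,-1)
print('handle top z55'); wrect((f>0)&(V<90)&(S<140),55,o,amin=100)
im=snap('top','top2.png')
cv2.imwrite('pics/c7.png',np.vstack([cv2.resize(im[170:270,380:520],(700,500))[:,:,::-1]]))
E
```

```text
[423.04756019  63.84961337 164.83307343] -0.040190451247882335 0.004930423203727209
[318. 208.] 5585 ctr [421.2  68.4] size [70.7 52.7] short yaw -0.077
[455. 199.] 573 ctr [524.8  73.7] size [25.9 36.5] short yaw 1.001
[416. 355.] 1035 ctr [514.2 -84.9] size [ 20.4 184.5] short yaw 1.529
[269. 361.] 534 ctr [365.9 -82.3] size [ 13.5 115.9] short yaw 1.535
handle top z55
[317. 221.] 921 ctr [420.8  68.4] size [41.4 10.7] short yaw -0.081
```

View pics/w7.png

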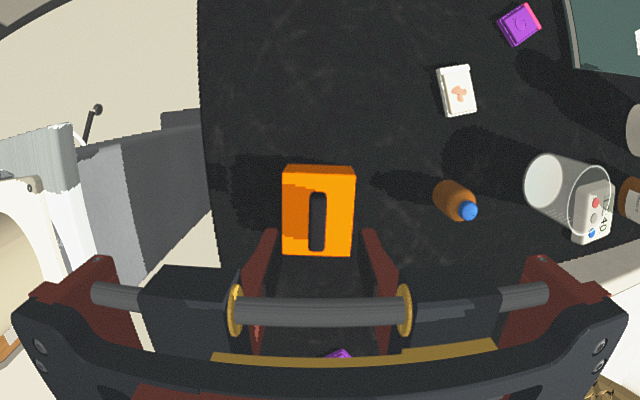

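View pics/c7.png

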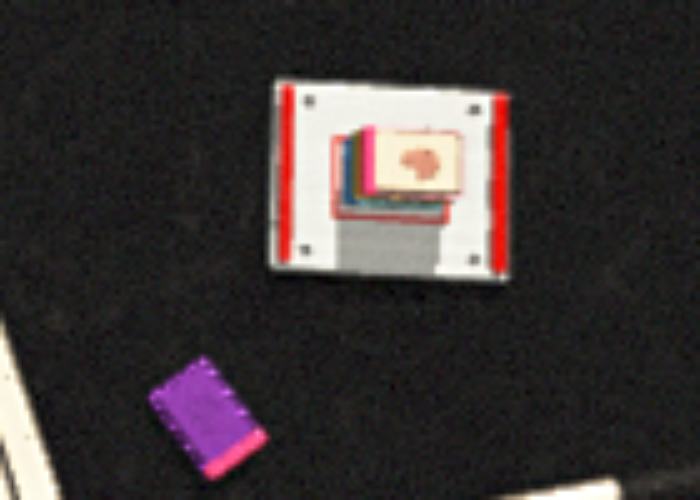

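The crop shows pink on top of yellow and blue, all square within the red rectangle, with pink's label at (368,160); the apparent stagger is mostly parallax. The wrist view shows the handle at (317,221) between the fingers. Going down for the handle.

>>> servo_tool --plan '[[[0, -0.02, 0.07, -0.4, 0, 0, -0.3], [0, 0, 0, -0.4, 0, 0, 0], [0, 0, 0, -0.26, 0, 0, 0], [0, 0, 0, -0.1, 0, 0, 0], [0, 0, 0, 0, 0, 0, 0]]]'

```text
t: 16.35
ee_pos: [421.5, 67.2, 117.7]
orientation: [-2.292, -2.147, 0.002]
ft_force: [-0.0, 0.3, -0.2]
width: 44.2
grasp_force: 0.0
```

>>> servo_tool --plan '[[[0.4, 0, 0, 0, 0, 0, 0], [0.7, 0, 0, 0, 0, 0, 0], [1, 0, 0, 0, 0, 0, 0], [1, 0, 0, 0, 0, 0, 0], [1, 0, 0, 0, 0, 0, 0]]]'

```text
t: 16.77
ee_pos: [422.1, 67.5, 118.9]
orientation: [2.292, 2.148, 0.001]
ft_force: [-0.0, -0.3, -0.2]
width: 14.2
grasp_force: 0.0
```

>>> servo_tool --plan '[[[1, 0, 0, 0, 0, 0, 0], [1, 0, 0, 0, 0, 0, 0], [1, 0, 0, 0, 0, 0, 0]]]'

```text
t: 17.02
ee_pos: [422.1, 67.5, 118.8]
orientation: [2.292, 2.148, 0.001]
ft_force: [-0.6, -0.4, 6.4]
width: 12.0
grasp_force: 30.0
```

```bash
python3 - <<'E'
from h import *
im=cv2.imread('pics/top2.png')[:,:,::-1].copy()
hsv=cv2.cvtColor(im,cv2.COLOR_RGB2HSV);H,S,V=[hsv[:,:,i] for i in range(3)]
sub=lambda m:(lambda q:(q.__setitem__((slice(190,218),slice(444,476)),m[190:218,444:476]),q)[1])(np.zeros(m.shape,bool))
m=sub((V>180)&(S>20)&(H<30))
px=np.argwhere(m)[:,::-1]
print('pink wax top',len(px),cast('top',[np.median(px,0)],33),cast('top',[px.min(0),px.max(0)],33)[:,:2])
m=sub((H>160)&(H<176)&(S>120)&(V>120)); print('pink label',cast('top',[np.argwhere(m)[:,::-1].mean(0)],26))
m=sub((H>95)&(H<115)&(S>120)&(V>60)); print('blue label',m.sum(),cast('top',[np.argwhere(m)[:,::-1].mean(0)],8))
E
```

```text
pink wax top 264 [[ 529.65030884 -204.93033155   33.        ]] [[ 544.83640778 -174.22167065]
 [ 504.90359277 -222.79154514]]
pink label [[ 531.22435195 -189.47373604   26.        ]]
blue label 13 [[ 530.51691031 -184.90126108    8.        ]]
```

Gripped at 12.0 mm, as it must be. Lifting the cover and carrying it to the stack.

>>> servo_tool --plan '[[[1, 0, 0, 0.4, 0, 0, 0], [1, 0, 0, 0.7, 0, 0, 0], [1, 0, 0, 0.5, 0, 0, 0], [1, 0.1, -0.3, 0, 0, 0, 0], [1, 0.3, -0.7, 0, 0, 0, -0.2]]]'

```text
t: 17.43
ee_pos: [437.4, 28.6, 183.6]
orientation: [2.307, 2.131, 0.002]
ft_force: [0.7, 0.5, -1.2]
width: 12.1
grasp_force: 30.0
```

>>> servo_tool --plan '[[[1, 0.35, -0.9, 0, 0, 0, 0], [1, 0.35, -0.9, 0, 0, 0, 0], [1, 0.35, -0.9, 0, 0, 0, 0], [1, 0.35, -0.9, 0, 0, 0, 0], [1, 0.35, -0.9, 0, 0, 0, 0]]]'

```text
t: 17.85
ee_pos: [508.0, -154.4, 182.3]
orientation: [-2.311, -2.128, 0.0]
ft_force: [0.5, -0.0, -0.8]
width: 11.7
grasp_force: 30.0
```

>>> servo_tool --plan '[[[1, 0.3, -0.7, 0, 0, 0, 0], [1, 0.2, -0.4, 0, 0, 0, 0], [1, 0, -0.13, 0, 0, 0, 0], [1, 0, 0, 0, 0, 0, 0], [1, 0, 0, 0, 0, 0, 0]]]'

```text
t: 18.27
ee_pos: [526.9, -201.0, 182.0]
orientation: [-2.31, -2.127, 0.001]
ft_force: [-0.2, 0.8, -0.3]
width: 11.5
grasp_force: 30.0
```

>>> servo_tool --plan '[[[1, 0, 0, 0, 0, 0, 0], [1, 0, 0, 0, 0, 0, 0], [1, 0, 0, 0, 0, 0, 0]]]'

```text
t: 18.52
ee_pos: [527.6, -200.6, 182.5]
orientation: [-2.309, -2.129, 0.0]
ft_force: [-0.0, -0.4, -0.6]
width: 11.5
grasp_force: 30.0
```

```bash
python3 - <<'E'
from h import *
o=readout.get_obs(); im=snap('wrist','w8.png'); snap('top','top3.png')
print(o['ee_pos'],yaw(o),o['width'],np.abs(o['qvel']).max())
hsv=cv2.cvtColor(im,cv2.COLOR_RGB2HSV);H,S,V=[hsv[:,:,i] for i in range(3)]
zr=o['ee_pos'][2]-118.5+35
org=(H>8)&(H<25)&(S>150)&(V>60)
print('cover'); wrect(org,zr,o,amin=1500)
print('red'); wrect(((H<6)|(H>177))&(S>110)&(V>90),11,o,amin=200)
E
```

```text
[ 527.58430395 -200.64385116  182.53047874] -0.08096849782747446 11.521109477946606 0.005387900273144774
cover
[319. 213.] 4909 ctr [ 527.8 -190.1] size [53.9 52.2] short yaw -0.082
red
[318. 153.] 591 ctr [ 529.7 -159.3] size [ 5.2 72. ] short yaw 1.488
```

View pics/w8.png

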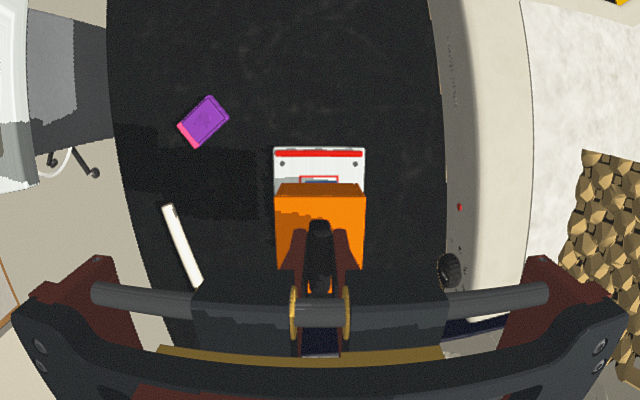

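```bash
python3 - <<'E'
from h import *
im=cv2.imread('pics/w8.png'); print(im[180:202,319].tolist())
o=dict(ee_pos=np.array([527.6,-200.6,182.5]),orientation=[-2.309,-2.129,0])
for v in (183,184,195,196): print(v,wcast([(319,v)],99,o)[0],wcast([(319,v)],64,o)[0])
E
```

```text
[[140, 136, 116], [126, 94, 51], [112, 70, 77], [31, 68, 135], [18, 70, 135], [8, 68, 130], [26, 67, 129], [23, 69, 133], [11, 66, 128], [14, 66, 130], [8, 63, 126], [8, 64, 130], [8, 67, 127], [17, 68, 132], [15, 69, 135], [14, 78, 149], [19, 83, 159], [10, 111, 225], [10, 131, 244], [10, 135, 244], [10, 137, 243], [10, 133, 242]]
183 [ 529.79531064 -163.18288135   99.        ] [ 529.06898247 -171.7229322    64.        ]
184 [ 529.74919286 -163.74534033   99.        ] [ 529.01306806 -172.40487236   64.        ]
195 [ 529.23668741 -169.99506819   99.        ] [ 528.39169288 -179.98220797   64.        ]
196 [ 529.18959164 -170.56929747   99.        ] [ 528.33459271 -180.67841876   64.        ]
```

Cover square; roof and rim edges both put its centre at about (528,-203), within 2 mm of stack and carrier. Lowering slowly.

>>> servo_tool --plan '[[[1, 0.02, 0, -0.2, 0, 0, 0], [1, 0, 0, -0.25, 0, 0, 0], [1, 0, 0, -0.25, 0, 0, 0], [1, 0, 0, -0.2, 0, 0, 0], [1, 0, 0, -0.15, 0, 0, 0]]]'

```text
t: 19.03
ee_pos: [528.0, -201.5, 138.7]
orientation: [-2.31, -2.127, 0.001]
ft_force: [-0.5, 0.1, -1.1]
width: 11.9
grasp_force: 30.0
```

>>> servo_tool --plan '[[[1, 0, 0, -0.15, 0, 0, 0], [1, 0, 0, -0.1, 0, 0, 0], [1, 0, 0, -0.05, 0, 0, 0], [1, 0, 0, -0.03, 0, 0, 0], [1, 0, 0, 0, 0, 0, 0]]]'

```text
t: 19.45
ee_pos: [528.7, -201.8, 127.2]
orientation: [-2.311, -2.128, 0.0]
ft_force: [0.0, -0.4, -1.1]
width: 11.7
grasp_force: 30.0
```

>>> servo_tool --plan '[[[1, 0, 0, 0, 0, 0, 0], [1, 0, 0, 0, 0, 0, 0]]]'

```text
t: 19.62
ee_pos: [528.9, -201.9, 127.6]
orientation: [2.311, 2.128, 0.0]
ft_force: [-0.9, -0.4, -0.9]
width: 12.1
grasp_force: 30.0
```

>>> servo_tool --plan '[[[1, 0, 0, -0.03, 0, 0, 0], [1, 0, 0, -0.02, 0, 0, 0], [1, 0, 0, -0.02, 0, 0, 0], [1, 0, 0, 0, 0, 0, 0], [1, 0, 0, 0, 0, 0, 0]]]'

```text
t: 20.03
ee_pos: [528.8, -201.8, 124.9]
orientation: [2.311, 2.128, 0.0]
ft_force: [-2.2, 0.4, 4.6]
width: 11.9
grasp_force: 30.0
```

>>> servo_tool --plan '[[[1, 0, 0, -0.01, 0, 0, 0], [1, 0, 0, 0, 0, 0, 0], [1, 0, 0, 0, 0, 0, 0]]]'

```text
t: 20.28
ee_pos: [528.8, -201.8, 124.8]
orientation: [2.311, 2.128, 0.0]
ft_force: [-2.7, 1.6, 10.6]
width: 11.6
grasp_force: 30.0
```

Contact at the expected height (118.8+6), so the cover stands on the plate. Release, then on to white.

>>> servo_tool --plan '[[[0.6, 0, 0, 0, 0, 0, 0], [0.3, 0, 0, 0, 0, 0, 0], [0, 0, 0, 0, 0, 0, 0], [0, 0, 0, 0, 0, 0, 0], [0, 0, 0, 0, 0, 0, 0]]]'

```text
t: 20.7
ee_pos: [528.6, -201.8, 123.9]
orientation: [-2.311, -2.128, 0.0]
ft_force: [-0.4, 0.6, -0.2]
width: 41.1
grasp_force: 0.0
```

>>> servo_tool --plan '[[[0, 0, 0, 0.4, 0, 0, 0], [0, 0, 0, 0.6, 0, 0, 0], [0, 0.05, 0.4, 0.2, 0, 0, 0], [0, 0.05, 0.9, 0, 0, 0, 0.4], [0, 0.05, 0.95, 0, 0, 0, 0.4]]]'

```text
t: 21.12
ee_pos: [535.3, -112.0, 172.9]
orientation: [2.235, 2.205, 0.002]
ft_force: [0.3, 0.3, 0.6]
width: 44.0
grasp_force: 0.0
```

>>> servo_tool --plan '[[[0, 0.05, 0.95, 0, 0, 0, 0.4], [0, 0.05, 0.95, 0, 0, 0, 0.4], [0, 0.05, 0.95, 0, 0, 0, 0.4], [0, 0, 0.95, 0, 0, 0, 0.4], [0, 0, 0.95, 0, 0, 0, 0.4]]]'

```text
t: 21.53
ee_pos: [540.5, 80.0, 172.0]
orientation: [2.032, 2.396, 0.0]
ft_force: [0.4, 0.8, -0.0]
width: 43.7
grasp_force: 0.0
```

>>> servo_tool --plan '[[[0, 0, 0.95, 0, 0, 0, 0.4], [0, 0, 0.7, 0, 0, 0, 0.16], [0, 0, 0.35, 0, 0, 0, 0], [0, 0, 0, 0, 0, 0, 0], [0, 0, 0, 0, 0, 0, 0]]]'

```text
t: 21.95
ee_pos: [540.5, 158.4, 171.9]
orientation: [-1.974, -2.444, 0.001]
ft_force: [0.2, -0.0, -0.9]
width: 43.8
grasp_force: 0.0
```

>>> servo_tool --plan '[[[0, 0, 0, 0, 0, 0, 0], [0, 0, 0, 0, 0, 0, 0], [0, 0, 0, 0, 0, 0, 0]]]'

```text
t: 22.2
ee_pos: [540.8, 156.9, 172.0]
orientation: [-1.978, -2.441, 0.0]
ft_force: [-0.2, -0.4, 0.3]
width: 44.0
grasp_force: 0.0
```

```bash
python3 - <<'E'
from h import *
o=readout.get_obs(); im=snap('wrist','w9.png'); 
print(o['ee_pos'],yaw(o),o['width'],np.abs(o['qvel']).max())
V=im.max(2); m=V>110; m[:,:250]=0;m[:,400:]=0;m[:120]=0;m[270:]=0
wrect(m,4,o)
im=snap('top','top4.png')
hsv=cv2.cvtColor(im,cv2.COLOR_RGB2HSV);H,S,V=[hsv[:,:,i] for i in range(3)]
m=((H>5)&(H<25)&(S>180)&(V>90)).astype(np.uint8); m[:180]=0;m[:,:430]=0;m[240:]=0;m[:,490:]=0
c=max(cv2.findContours(m,cv2.RETR_EXTERNAL,cv2.CHAIN_APPROX_NONE)[0],key=cv2.contourArea).reshape(-1,2)
print('cover',cv2.minAreaRect(cast('top',c,41)[:,:2].astype(np.float32)))
E
```

```text
[540.77974309 156.88023934 172.04484827] 0.20900104977947706 43.99699622414868 0.003907325294017649
[319. 201.] 1603 ctr [539.8 157.8] size [28.5 41.9] short yaw 0.192
cover ((527.3320922851562, -201.6497039794922), (68.93299102783203, 54.2474479675293), 85.25529479980469)
```

View pics/top4.png

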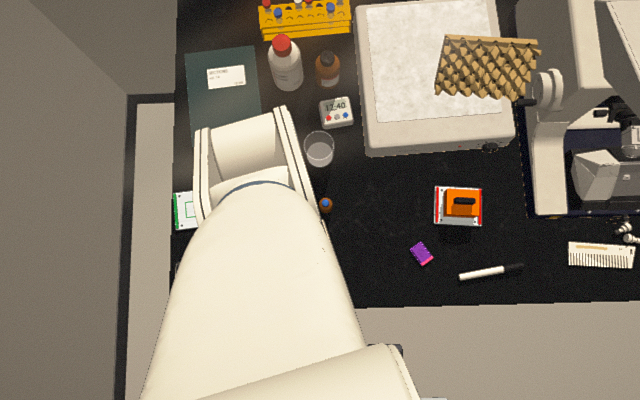

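The cover sits square on the red carrier at (458,206), measured centre (527,-202), and the beaker (319,149) and vial (326,205) stand where they were. White is centred under the gripper, so I grasp it.

>>> servo_tool --plan '[[[0.0, 0, 0.02, -0.7, 0, 0, 0], [0, 0, 0, -0.7, 0, 0, 0], [0, 0, 0, -0.5, 0, 0, 0], [0, 0, 0, -0.3, 0, 0, 0], [0, 0, 0, 0, 0, 0, 0]]]'

```text
t: 22.72
ee_pos: [539.6, 158.3, 81.9]
orientation: [-1.975, -2.441, 0.005]
ft_force: [-0.3, 0.8, -0.4]
width: 44.0
grasp_force: 0.0
```

>>> servo_tool --plan '[[[0.4, 0, 0, 0, 0, 0, 0], [0.8, 0, 0, 0, 0, 0, 0], [1, 0, 0, 0, 0, 0, 0], [1, 0, 0, 0, 0, 0, 0], [1, 0, 0, 0, 0, 0, 0]]]'

```text
t: 23.13
ee_pos: [541.4, 159.2, 85.3]
orientation: [1.974, 2.442, 0.003]
ft_force: [-0.1, -1.5, 5.9]
width: 23.7
grasp_force: 30.0
```

>>> servo_tool --plan '[[[1, 0, 0, 0.4, 0, 0, 0], [1, 0, 0, 0.8, 0, 0, 0], [1, 0, 0, 0.5, 0, 0, 0], [1, 0, 0, 0, 0, 0, 0], [1, 0, 0, 0, 0, 0, 0]]]'

```text
t: 23.55
ee_pos: [541.3, 159.2, 153.4]
orientation: [1.974, 2.442, 0.004]
ft_force: [0.3, 1.0, -0.1]
width: 23.7
grasp_force: 30.0
```

>>> servo_tool --plan '[[[1, -0.01, 0.5, 0, 0, 0, -0.3], [1, -0.01, 0.9, 0, 0, 0, -0.3], [1, -0.01, 0.9, 0, 0, 0, -0.3], [1, -0.01, 0.9, 0, 0, 0, -0.19], [1, 0, 0.7, 0, 0, 0, 0]]]'

```text
t: 23.97
ee_pos: [538.2, 317.0, 150.6]
orientation: [-2.089, -2.345, 0.002]
ft_force: [0.5, -1.1, -0.3]
width: 23.5
grasp_force: 30.0
```

>>> servo_tool --plan '[[[1, 0, 0.4, 0, 0, 0, 0], [1, 0, 0.12, 0, 0, 0, 0], [1, 0, 0, 0, 0, 0, 0], [1, 0, 0, 0, 0, 0, 0], [1, 0, 0, 0, 0, 0, 0]]]'

```text
t: 24.38
ee_pos: [539.0, 334.1, 151.6]
orientation: [-2.09, -2.345, 0.002]
ft_force: [-0.6, 0.5, 0.0]
width: 23.2
grasp_force: 30.0
```

>>> servo_tool --plan '[[[1, 0, 0, 0, 0, 0, 0], [1, 0, 0, 0, 0, 0, 0]]]'

```text
t: 24.55
ee_pos: [539.3, 334.6, 152.1]
orientation: [-2.091, -2.345, 0.001]
ft_force: [-0.0, 0.1, -0.8]
width: 23.2
grasp_force: 30.0
```

```bash
python3 - <<'E'
from h import *
o=readout.get_obs(); im=snap('wrist','w10.png'); 
print(o['ee_pos'],yaw(o),o['width'],np.abs(o['qvel']).max())
hsv=cv2.cvtColor(im,cv2.COLOR_RGB2HSV);H,S,V=[hsv[:,:,i] for i in range(3)]
wrect((H>45)&(H<90)&(S>100)&(V>60),9,o,amin=60)
print(wcast([(319,216)],o['ee_pos'][2]-82,o))
E
```

```text
[539.28212195 334.5767575  152.1128826 ] 0.11435841985310057 23.216832075702754 0.005325468690800792
[318. 156.] 702 ctr [532.2 377.3] size [72.3  5.5] short yaw -1.469
[316. 190.] 145 ctr [535.4 346. ] size [32.4 25.3] short yaw -1.457
[[536.44802003 353.25038967  70.1128826 ]]
```

View pics/w10.png

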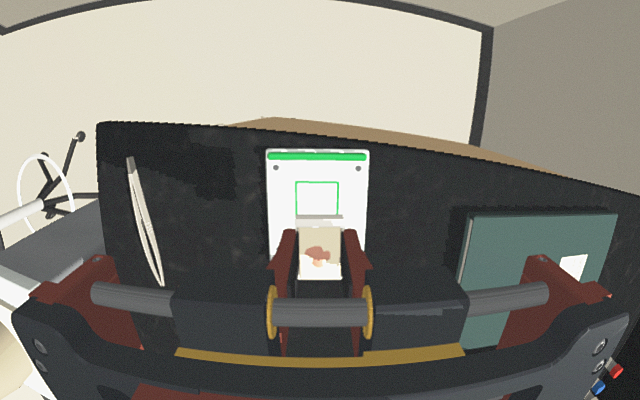

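White is held square over the green carrier: rail at (318,156), painted rectangle at (316,190), computed offset about 1 mm. Lowering.

>>> servo_tool --plan '[[[1, -0.02, 0.02, -0.4, 0, 0, 0], [1, 0, 0, -0.5, 0, 0, 0], [1, 0, 0, -0.35, 0, 0, 0], [1, 0, 0, -0.15, 0, 0, 0], [1, 0, 0, -0.08, 0, 0, 0]]]'

```text
t: 25.02
ee_pos: [537.8, 336.0, 91.6]
orientation: [-2.089, -2.345, 0.003]
ft_force: [1.3, 0.9, -0.4]
width: 23.0
grasp_force: 30.0
```

>>> servo_tool --plan '[[[1, 0, 0, -0.04, 0, 0, 0], [1, 0, 0, -0.02, 0, 0, 0], [1, 0, 0, 0, 0, 0, 0], [1, 0, 0, 0, 0, 0, 0]]]'

```text
t: 25.35
ee_pos: [538.8, 336.8, 91.3]
orientation: [2.089, 2.346, 0.002]
ft_force: [-0.9, -1.0, 3.8]
width: 23.5
grasp_force: 30.0
```

>>> servo_tool --plan '[[[0.4, 0, 0, 0, 0, 0, 0], [0.2, 0, 0, 0, 0, 0, 0], [0, 0, 0, 0, 0, 0, 0], [0, 0, 0, 0, 0, 0, 0]]]'

```text
t: 25.68
ee_pos: [538.4, 336.7, 90.5]
orientation: [2.089, 2.346, 0.0]
ft_force: [-0.6, -0.4, 0.9]
width: 42.0
grasp_force: 0.0
```

>>> servo_tool --plan '[[[0, 0, 0, 0.5, 0, 0, 0], [0, 0, 0, 0.9, 0, 0, 0], [0, 0, 0, 0.9, 0, 0, 0], [0, -0.9, 0, 0, 0, 0, 0], [0, -0.9, 0, 0, 0, 0, 0]]]'

```text
t: 26.1
ee_pos: [468.1, 337.5, 185.1]
orientation: [2.09, 2.343, 0.011]
ft_force: [-0.3, -0.3, -0.8]
width: 44.2
grasp_force: 0.0
```

>>> servo_tool --plan '[[[0, -0.6, 0.5, 0.5, 0, 0, 0], [0, -0.6, 0.5, 0.5, 0, 0, 0], [0, -0.5, 0.8, 0.3, 0, 0, 0], [0, -0.3, 0.9, 0.3, 0, 0, 0], [0, -0.3, 0.9, 0, 0, 0, 0]]]'

```text
t: 26.52
ee_pos: [373.8, 482.7, 249.5]
orientation: [-2.089, -2.346, -0.007]
ft_force: [0.8, 0.7, -0.0]
width: 43.9
grasp_force: 0.0
```

>>> servo_tool --plan '[[[0, 0, 0.8, 0, 0, 0, 0], [0, 0, 0.4, 0, 0, 0, 0], [0, 0, 0, 0, 0, 0, 0], [0, 0, 0, 0, 0, 0, 0], [0, 0, 0, 0, 0, 0, 0]]]'

```text
t: 26.93
ee_pos: [374.1, 527.5, 246.0]
orientation: [2.089, 2.346, -0.002]
ft_force: [0.3, -0.3, -0.2]
width: 43.9
grasp_force: 0.0
```

```bash
python3 - <<'E'
from h import *
o=readout.get_obs(); print(o['ee_pos'])
im=snap('top','top5.png'); s=vision.get_image('scene')
a=cv2.resize(im[140:280,165:495],(790,335)); b=cv2.resize(s[160:310,200:500],(530,265))
c=np.zeros((600,790,3),np.uint8); c[:335]=a; c[335:,:530]=b; cv2.imwrite('pics/fin.png',c[:,:,::-1])
m=(im.max(2)>110).astype(np.uint8)
E
```

```text
[374.08985893 527.53169786 245.96003642]
```

View pics/fin.png

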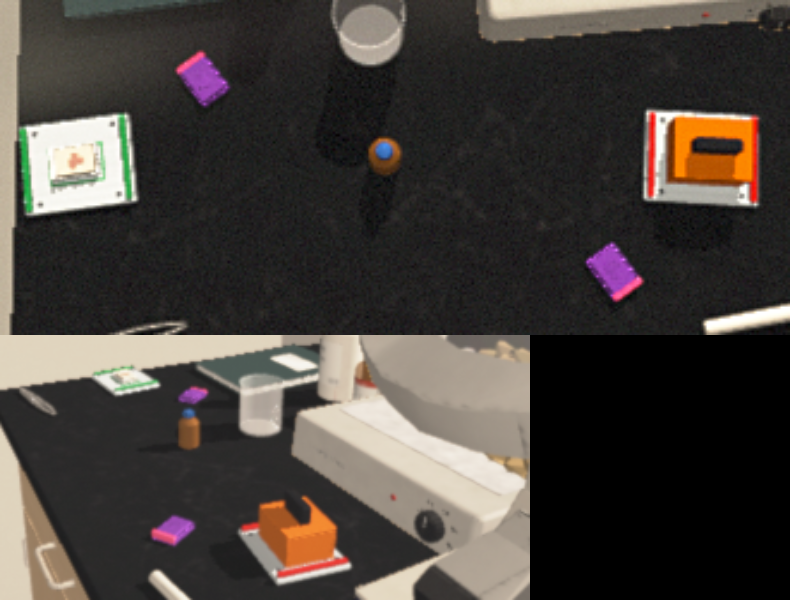

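The cover stands flat on the red carrier at (710,150), white lies in the green rectangle at (76,162), and the beaker and vial are undisturbed. Handing in.

```bash
python3 -c "
from workcell import close_job
print(close_job())"
```

```text
the job is handed in; nothing more can be done
None
```

I handed the job in at about 27 s; no score came back. Blue, yellow and pink are stacked on the red carrier under the orange cover, white lies alone on the green carrier, and in the last pictures the beaker and vial stand where they were.

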